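# Fit the matching drum and its end cap to the edge sander

## Task

The sander's belt only tracks if both drums match: from the tote take the loose drum of the same diameter and height as the one already on the drive spindle, and seat it fully home, flat, on the empty idle spindle. Then seat the red end cap flat on that drum, like on the finished side. Set both down with the hand, never let them drop; leave the other drums in their places in the tote, do not disturb the tin, bottle and offcut, and finish with both parts released and at rest.

Things in the scene. Friction and masses are not known exactly. Their poses are not given: they have to be found in the camera images.
- sander: Twin-drum edge sander, belt off; fixed, place and yaw vary. Origin under its centre; green deck 230 (x) by 300 (y), top 40 above the table. Steel rail, 16 thick, along its y at x = +108, centre line 190 above the table (78 from the spindle axes), on uprights at y = +-142. Spindle seats at x = +30, y = +85 and -85: which is drive and which idle varies. All sizes in mm.
- drive_spindle: Finished side of the sander: steel seat disc 84 mm across carrying a fixed drum with a red cap on it (not to be handled). Origin on the deck, on the spindle axis, z up. The fixed cap's top is 150 mm above the table, the fixed drum's top face 96 mm.
- idle_spindle: The empty side of the sander: a steel seat disc 84 mm across, 6 thick, with a short brass centring spigot 44 mm across, 10 mm high above the disc, chamfered. Fixed. Origin on the deck, on the spindle axis, z up.
- idle_seat (a point): Centre of the upper face of the idle spindle's seat disc (46 mm above the table), at the foot of the brass spigot, z up. A seated drum has its origin here.
- tote: Low blue carrying tote, fixed, place and yaw vary. Origin under its centre; 262 (x) by 292 mm (y), walls 30 high, 8 thick, floor 8 thick. Two end boards 50 wide at x = +-127 hold a handle bar, 20 thick, along its x over the middle (y = 0), bar top 178 above the table. The four loose drums stand in it near x = +-62, y = +-77, in any order.
- end_cap: Loose red flanged end cap, 0.12 kg, the right way up on the sander's deck. Origin at the centre of its underside, z up. Flange 70 mm across, 10 thick; body 56 across up to 28; flat wing grip 56 long (its x), 16 thick (its y) from 28 to 54. Recess below, 44 across, 24 deep, fits over a drum's hub; seated, the flange lies on the drum's top face.
- wax_tin: Bystander: small tin with a yellow label, 52 across, 45 high, standing on the sander's deck. Origin under its centre.
- glue_bottle: Bystander: glue bottle, 60 across, 160 high, standing on the table. Origin under its centre.
- offcut: Bystander: dark wooden offcut 160 (x) by 22 (y) by 35 high, lying in the tote under its handle bar. Origin under its centre.
- drum_small: Loose drum in the tote, 76 mm across, 50 high: black rubber side, pale wooden faces, about 0.28 kg. Origin at the centre of its underside, z up. On top an aluminium hub 40 across from 50 to 72 mm (last 4 chamfered), to grip it by. Under it a round recess 48 across and 14 deep that fits over the spigot.
- fixed_small: Fixed drum, 76 across and 50 high, made like the loose one of that size. One of the three fixed drums is on the drive spindle (its origin on that spindle's axis, the only one that counts); the other two stand spare on a low plywood stand at the robot's right (-y) edge of the work area, out of use.
- drum_medium: Loose drum in the tote, 92 mm across, 50 high: black rubber side, pale wooden faces, about 0.28 kg. Origin at the centre of its underside, z up. On top an aluminium hub 40 across from 50 to 72 mm (last 4 chamfered), to grip it by. Under it a round recess 48 across and 14 deep that fits over the spigot.
- fixed_medium: Fixed drum, 92 across and 50 high, made like the loose one of that size. One of the three fixed drums is on the drive spindle (its origin on that spindle's axis, the only one that counts); the other two stand spare on a low plywood stand at the robot's right (-y) edge of the work area, out of use.
- drum_large: Loose drum in the tote, 108 mm across, 50 high: black rubber side, pale wooden faces, about 0.28 kg. Origin at the centre of its underside, z up. On top an aluminium hub 40 across from 50 to 72 mm (last 4 chamfered), to grip it by. Under it a round recess 48 across and 14 deep that fits over the spigot.
- fixed_large: Fixed drum, 108 across and 50 high, made like the loose one of that size. One of the three fixed drums is on the drive spindle (its origin on that spindle's axis, the only one that counts); the other two stand spare on a low plywood stand at the robot's right (-y) edge of the work area, out of use.
- drum_thin: Loose look-alike drum in the tote: 92 mm across but only 34 high (hub from 34 to 56 mm), about 0.2 kg. Never the right one. Origin at the centre of its underside.
Things that resemble listed ones, but are neither listed nor needed, are in the scene too. What is shaped like the end_cap but blue is not meant.

How it is judged:
By the outcome, as a careful person would: the job done as asked, in the order asked, and still so for the second after the job is handed in, with the robot touching nothing.
It also fails if it takes over 69 s, if anything falls off the work surface, if the arm or the gripper's body presses on something with over 40 N, if the wrist force passes 120 N, or if a joint passes its speed limit or range.

## Robot

A 6-joint arm with a two-finger parallel gripper is mounted at the origin on the work surface. World frame = base frame: x ahead of the robot, y to its left, z up, the work surface at z = 0. Lengths are in m, angles in rad, forces in N, time in s.
With the tool pointing down it reaches from about 0.3 to 1 m from the base axis. Payload 5.1 kg.
Tool frame: the origin (TCP) lies at the very end of the fingers, on their centre line; the grasp point (between the pads) lies 19 mm behind it; z points along the fingers, y is the line along which they close (so a half turn about z gives the same grasp; the last joint's range is limited). The gripper opens to 95 mm and grips with 3 to 60 N. Pads are 20 mm wide; open, the fingers measure 119 mm over their backs; the gripper's body (75 mm by 180 mm) begins 59 mm behind the grasp point.
Start: joints at [1.045, 0.124, 1.65, -0, 1.367, -0.083], TCP at [0.279, 0.587, 0.215] pointing down, gripper open.
Joint ranges: [-2.61, 2.61], [-1.02, 2.33], [0.03, 2.71], [-1.35, 4.49], [0.32, 2.68], [-2.91, 2.91]. Speed limits (rad/s): [2.57, 2.57, 3.14, 3.14, 3.14, 3.14].

## Interface

Orientations are given as a unit quaternion [x, y, z, w].
In Python, from station import env, optics, nets gives the robot as it stands.
- The arm moves only by the tool apply_moves, never from a script. Its argument "increments" is a list of rows, each a list of 5 numbers: the shift along the tool's x, y, z in m, then the turn about the tool's z in degrees, then the opening, from 0 (shut) to 1 (fully open). A call has 1 to 12 rows; each row shifts and turns the commanded pose from where the row before left it, along the tool's axes as they then stand; what a row does not reach is not made up. A row lasts 1/8 s, in which the tool goes at most 62.5 mm and 10.7 degrees, less where a joint would pass 70% of its speed; a pose out of reach is approached as far as the arm can. A call with a gripper value outside its range is refused whole. The fingers move at their own pace and stop on an object; the grip force is fixed at half the most. Time passes only in rows, so rows that do not move let the fingers close. It gives the time, the measured TCP pose, the force, the opening and the grip force at its end, in the units of the state.
- env.state(): the state, without advancing time (a new reading comes with each control period).
- optics.snapshot(name): name is "scene" or "side" or "wrist"; returns (picture, depth): 384x512x3 uint8, red, green, blue; 384x512 float32, m along the optical axis (not along the pixel's ray), 0 where there is no reading.
- optics.get_calibration(name): a dict with "fovy" (degrees; the focal length in pixels is half the picture's height over the tangent of half this angle, whatever the lens; pixels are square), "cx", "cy" (the principal point, pixels), "k1" (the pictures are not rectified: a ray, as slopes to the right and down, at radius r is drawn at 1 + k1 r^2 times it, then the intrinsics apply), "rvec" (rotation vector, rad) and "tvec" (3), from world to camera coordinates, as OpenCV has them; the wrist camera has in their place "mount" (4x4, takes a point from camera to tool coordinates, whose origin is the TCP and whose axes are the flange's). Camera axes: x right, y down, z forward; pixel columns grow to the right and rows downward; lengths in m; the calibration is good to about 2 mm. A picture is of the moment at which its call begins: read the wrist's pose just before it. get_calibration takes no time and is no camera call.
- env.hand_in(): hands the job in; it is judged then, once.
Trained networks look in the newest picture that a camera, given by its name, has taken for a name from the list of things; names that differ only in an ending like _2 or _b are one class to them, and where a whole thing is asked for, a point or a joint stands for the part that bears it (a point fixed in the world has none). Each returns a list of dicts, best first, with "confidence" (0 to 1); they miss things now and then, are a little off and sometimes report something else, mostly with a low value. They report only what shows in the picture. A call takes as long as a camera call. They do not tell look-alikes from the thing itself.
- nets.boxes_of(name, camera): "point" ([column, row] in pixels, amid what is visible of it).
- nets.tip_of(name, camera): "point" ([column, row] in pixels: a listed point, or the origin of a listed thing).
The state is a dict: "time_s": time; "joints": joint angles; "qvel": joint speeds; "joint_efforts": joint torques, N m; "position": TCP position; "tcp_rot": TCP orientation; "wrist_force": force on the tool from outside, world axes, zero at the start; "ft_torque": the same for the moment, N m; "width": finger opening in m; "finger_force": force on a finger pad.
Only numpy, scipy, OpenCV 4.12 (cv2) and the standard library are available. Lean on these libraries where they do the work, as an engineer would, in place of code of your own. Each camera call takes 0.05 s, during which the arm holds its last target. There are 200 camera calls.

## Working session

There is one attempt and no reset: what is moved stays moved. The work goes in short steps, Python scripts to look and compute and a tool call to move; the robot and the scene stay as the last step left them, time stands still between calls to the robot, and variables do not carry over. Pictures are saved under pics/ and viewed, at most 10 in all, crops included, and the job is handed in when it is done.

Besides the shell and the picture viewer there is one more tool, called after "Request:" as name(argument=value, ...) on one line, values as JSON. apply_moves: Moves the arm, as the interface text tells. Its arguments: {"type":"object","properties":{"increments":{"type":"array"}},"required":["increments"]}

```bash
mkdir -p pics; ls; cat > h.py <<'E'
import numpy as np, cv2
from scipy.spatial.transform import Rotation as R
from station import env, optics, nets
def K(c):
    f=192/np.tan(np.radians(c['fovy'])/2); return np.array([[f,0,c['cx']],[0,f,c['cy']],[0,0,1.]]), np.array([c['k1'],0,0,0.])
def cam(name, st=None):
    c=optics.get_calibration(name); k,d=K(c)
    if 'mount' in c:
        st=st or env.state(); T=np.eye(4); T[:3,:3]=R.from_quat(st['tcp_rot']).as_matrix(); T[:3,3]=st['position']; M=T@np.array(c['mount'])
        Rm=M[:3,:3].T; t=-Rm@M[:3,3]
    else: Rm=cv2.Rodrigues(np.array(c['rvec'],float))[0]; t=np.array(c['tvec'],float).ravel()
    return k,d,Rm,t
def rays(C,uv):
    k,d,Rm,t=C; n=cv2.undistortPoints(np.array(uv,float).reshape(-1,1,2),k,d).reshape(-1,2)
    return -Rm.T@t, np.c_[n,np.ones(len(n))]@Rm
def atz(C,uv,z):
    o,r=rays(C,uv); return o+r*((z-o[2])/r[:,2:3])
def cloud(C,dep):
    v,u=np.mgrid[0:384,0:512]; o,r=rays(C,np.c_[u.ravel(),v.ravel()]); P=o+r*dep.reshape(-1,1); P[dep.ravel()==0]=np.nan; return P.reshape(384,512,3)
def proj(C,P):
    k,d,Rm,t=C; return cv2.projectPoints(np.array(P,float).reshape(-1,1,3),Rm,t,k,d)[0].reshape(-1,2)
def save(n,im): cv2.imwrite('pics/'+n,im[:,:,::-1])
E
python3 - <<'E'
from h import *
print(env.state())
ims=[]
for n in('scene','side','wrist'):
    C=cam(n); im,d=optics.snapshot(n); np.savez(n+'.npz',im=im,d=d); ims.append(im)
    print(n,optics.get_calibration(n))
    for t in('drum_small','drum_medium','drum_large','drum_thin','end_cap','idle_spindle','drive_spindle','fixed_medium','tote','sander','wax_tin','glue_bottle','offcut') if n!='wrist' else ():
        try:print(t,[(np.round(x['point']).astype(int).tolist(),round(x['confidence'],2)) for x in nets.tip_of(t,n)][:4])
        except Exception as e: print(t,e)
save('a.png',cv2.resize(ims[0],(800,600))); save('b.png',cv2.resize(ims[1],(800,600)))
E
```

```text
pics
{'time_s': 0.0, 'joints': array([ 1.04537197e+00,  1.24487453e-01,  1.65165122e+00, -1.26477850e-05,
        1.36751498e+00, -8.26135983e-02]), 'qvel': array([-0.00158877,  0.00029508,  0.00067926, -0.00035114, -0.00036118,
        0.00128449]), 'joint_efforts': array([-5.94431913e-05, -4.17595911e+01, -3.59935963e+01,  7.73000764e-02,
        4.87855473e-02, -1.79502549e-04]), 'position': array([0.27822811, 0.58673498, 0.21341195]), 'tcp_rot': array([ 2.19599544e-01,  9.75589554e-01, -9.85094077e-04, -3.02578655e-04]), 'wrist_force': array([ 0.12758997,  0.17120856, -0.20994088]), 'ft_torque': array([-0.01466109,  0.00566336, -0.02624632]), 'finger_force': 0.0, 'width': 0.0951568384568649}
scene {'fovy': 49.12093269054196, 'cx': 259.4334688410581, 'cy': 196.31812347046375, 'k1': -0.06697562876827068, 'rvec': array([ 2.24586608,  0.8847892 , -0.32963293]), 'tvec': array([-0.34330263, -0.26675674,  1.47585174])}
drum_small [([216, 264], 0.97), ([298, 156], 0.24)]
drum_medium [([244, 206], 0.94)]
drum_large [([194, 230], 0.79)]
drum_thin [([265, 235], 0.98), ([318, 180], 0.36)]
en
[... 1024 characters left out ...]
xed_medium [([253, 170], 0.95)]
tote [([270, 233], 0.93)]
sander [([242, 176], 0.96), ([267, 230], 0.68), ([247, 156], 0.24)]
wax_tin [([217, 157], 0.74)]
glue_bottle [([314, 194], 0.96)]
offcut [([269, 231], 0.94), ([286, 213], 0.61)]
wrist {'fovy': 59.36061914434573, 'cx': 250.60072342335604, 'cy': 197.68708966777527, 'k1': -0.09932134907131243, 'mount': array([[ 8.21295037e-04, -9.59741116e-01, -2.80884879e-01,
         7.86690367e-02],
       [ 9.99999424e-01,  5.94204650e-04,  8.93647000e-04,
        -6.21164667e-04],
       [-6.90766668e-04, -2.80885451e-01,  9.59741052e-01,
        -1.70098764e-01],
       [ 0.00000000e+00,  0.00000000e+00,  0.00000000e+00,
         1.00000000e+00]])}
```

View pics/a.png

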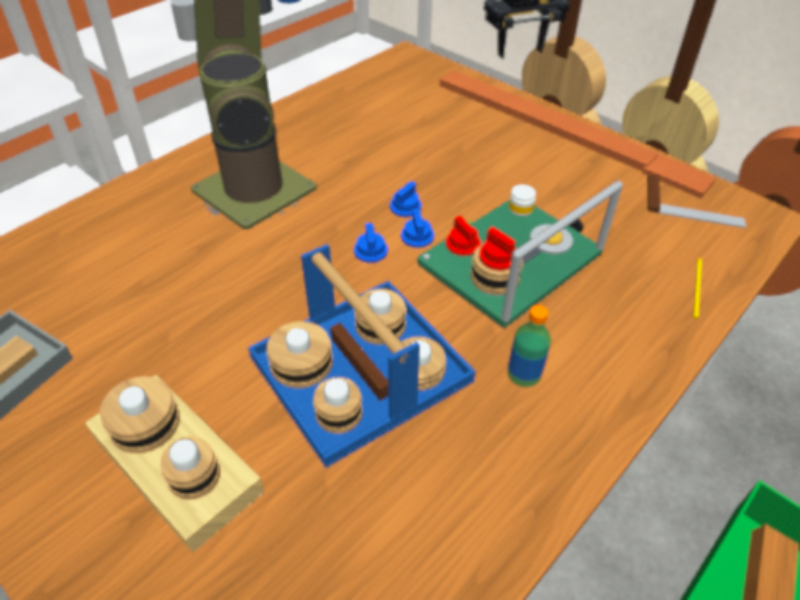

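View pics/b.png

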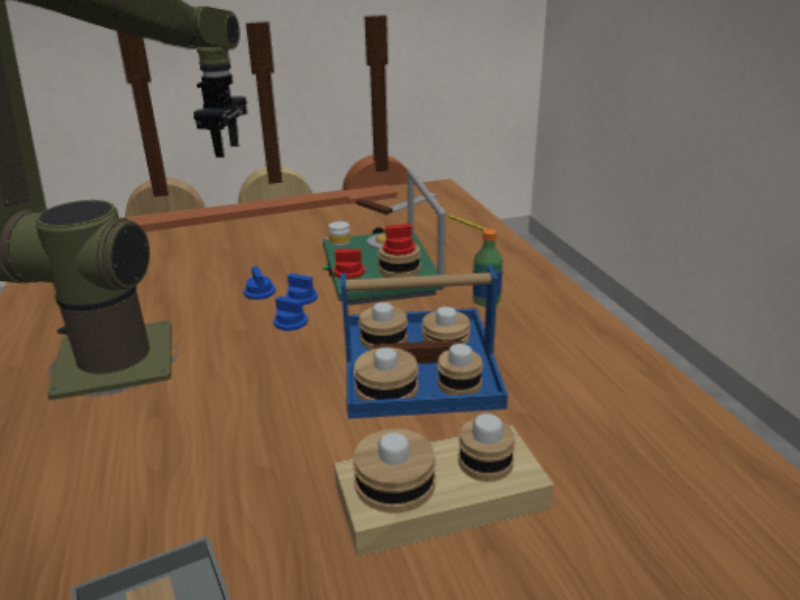

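The scene view (800x600) shows the spare stand with a large drum (135,405) and a small one (188,462), so the drive drum should be medium. In the tote there are large (298,345), small (337,400), candidate medium (380,310) and candidate thin (422,360). The red cap is at (463,237) on the deck. The one at (497,250) is fixed and the three blue ones are decoys. The idle spindle is at (550,238). Next I'll measure with depth.

```bash
cat > m.py <<'E'
from h import *
from scipy import ndimage as ni
P=[];Cc=[];src=[]
for i,n in enumerate(('scene','side')):
    z=np.load(n+'.npz'); p=cloud(cam(n),z['d']).reshape(-1,3); c=z['im'].reshape(-1,3).astype(int); m=np.isfinite(p[:,0])&(p[:,2]>-.02)&(p[:,0]<1.2)
    P.append(p[m]);Cc.append(c[m]);src.append(np.full(m.sum(),i))
P=np.vstack(P);Cc=np.vstack(Cc);src=np.concatenate(src)
E
python3 - <<'E'
from m import *
r,g,b=Cc.T
gray=(np.ptp(Cc,axis=1)<30)&(Cc.min(1)>120)
red=(r>130)&(g<60)&(b<60)
blue=(b>100)&(r<60)&(g<110)
green=(g>70)&(r<60)&(b<110)&(g>b+15)
for s in(0,1):
  for nm,m in(('gray',gray),('red',red),('blue',blue),('green',green)):
    q=P[m&(src==s)]
    if len(q)==0: continue
    # cluster in xy grid 6mm
    gi=np.floor((q[:,:2]+[0.2,1.2])/.006).astype(int); G=np.zeros((300,420),bool); ok=(gi>=0).all(1)&(gi[:,0]<300)&(gi[:,1]<420); gi=gi[ok];q=q[ok]
    G[gi[:,0],gi[:,1]]=1; L,k=ni.label(G,np.ones((3,3))); l=L[gi[:,0],gi[:,1]]
    for j in range(1,k+1):
        w=q[l==j]
        if len(w)>15: print(s,nm,len(w),'med',np.round(np.median(w,0),3),'min',np.round(np.percentile(w,3,axis=0),3),'max',np.round(np.percentile(w,97,axis=0),3))
E
```

```text
0 gray 519 med [ 0.103 -0.571  0.006] min [ 0.011 -0.645  0.002] max [ 0.137 -0.541  0.036]
0 gray 16 med [0.046 0.045 0.255] min [0.039 0.04  0.229] max [0.052 0.052 0.279]
0 gray 71 med [ 0.166 -0.593  0.036] min [ 0.152 -0.655  0.033] max [ 0.179 -0.532  0.038]
0 gray 29 med [0.298 0.56  0.307] min [0.287 0.538 0.302] max [0.31  0.59  0.309]
0 gray 260 med [ 0.409 -0.522  0.116] min [ 0.388 -0.538  0.1  ] max [ 0.421 -0.505  0.12 ]
0 gray 190 med [ 0.468 -0.264  0.078] min [ 0.448 -0.279  0.062] max [ 0.481 -0.246  0.082]
0 gray 161 med [ 0.506 -0.109  0.078] min [ 0.485 -0.123  0.064] max [ 0.519 -0.092  0.083]
0 gray 171 med [0.511 0.304 0.084] min [0.487 0.289 0.069] max [0.53  0.331 0.088]
0 gray 296 med [ 0.538 -0.522  0.117] min [ 0.517 -0.538  0.1  ] max [ 0.55  -0.505  0.12 ]
0 gray 220 med [ 0.589 -0.291  0.079] min [ 0.57  -0.306  0.064] max [ 0.603 -0.272  0.082]
0 gray 58 med [0.577 0.274 0.046] min [0.568 0.246 0.042] max [0.586 0.305 0.05 ]
0 gray 94 med [ 0.628 -0.129  0.062] min [ 0.603 -0.143  0.045] max [ 0.636 -0.116  0.066]
0 gray 151 med [0.63  0.265 0.046] mi
[... 2564 characters left out ...]
1 blue 162 med [0.378 0.114 0.028] min [0.349 0.1   0.009] max [0.402 0.142 0.056]
1 blue 861 med [ 0.557 -0.252  0.012] min [ 0.39  -0.353  0.007] max [ 0.678 -0.058  0.18 ]
1 blue 273 med [ 0.535 -0.261  0.009] min [ 0.509 -0.301  0.007] max [ 0.558 -0.209  0.011]
1 blue 127 med [ 0.563 -0.09   0.009] min [ 0.544 -0.126  0.006] max [ 0.59  -0.056  0.031]
1 green 70 med [0.468 0.266 0.04 ] min [0.45  0.202 0.03 ] max [0.48  0.332 0.044]
1 green 241 med [0.546 0.224 0.041] min [0.52  0.113 0.038] max [0.569 0.332 0.044]
1 green 82 med [0.662 0.12  0.041] min [0.639 0.083 0.038] max [0.675 0.171 0.043]
1 green 76 med [ 0.741 -0.019  0.109] min [ 0.723 -0.036  0.013] max [ 0.769 -0.006  0.141]
```

```bash
cat > fit.py <<'E'
from m import *
r,g,b=Cc.T
gray=(np.ptp(Cc,axis=1)<35)&(Cc.min(1)>110)
red=(r>130)&(g<60)&(b<60)
green=(g>60)&(r<70)&(g>b+10)
near=lambda c,rad:np.hypot(P[:,0]-c[0],P[:,1]-c[1])<rad
def band(z,t=.0025): return abs(P[:,2]-z)<t
def enc(q):
    (x,y),rr=cv2.minEnclosingCircle(q[:,:2].astype(np.float32)); return round(x,4),round(y,4),'diam',round(2*rr,4),len(q)
E
python3 - <<'E'
from fit import *
for n,c,zh,zf in(('med',(.5,-.108),.080,.058),('thin',(.617,-.133),.064,.042),('large',(.464,-.263),.080,.058),('small',(.585,-.29),.080,.058)):
    for s in(0,1): print(n,s,'hub',enc(P[band(zh)&near(c,.03)&gray&(src==s)]),'face',enc(P[band(zf)&near(c,.065)&(src==s)]))
for s in(0,1):
    S=src==s
    print(s,'drive face',enc(P[band(.096)&near((.598,.098),.07)&S]),'flange',enc(P[band(.106)&red&S]))
    q=P[band(.096)&near((.598,.098),.07)&S]; print(' face ext',np.round(np.r_[q.min(0),q.max(0)],3))
    print('spigot',enc(P[band(.056)&near((.61,.27),.06)&S]),'seat',enc(P[band(.046,.002)&near((.61,.27),.07)&S&gray]))
    q=P[band(.150)&red&S]; print('fixed wing',cv2.minAreaRect((q[:,:2]*1e3).astype(np.float32)),len(q))
    q=P[band(.094)&red&S&near((.487,.13),.05)]; print('cap wing',cv2.minAreaRect((q[:,:2]*1e3).astype(np.float32)),len(q))
    q=P[band(.050)&red&S&near((.487,.13),.05)]; print('cap flange',enc(q))
    q=P[band(.198,.004)&S&near((.68,.18),.2)]; print('rail',cv2.minAreaRect((q[:,:2]*1e3).astype(np.float32)),len(q))
    q=P[band(.040,.002)&S&green&near((.58,.19),.25)]; print('deck',cv2.minAreaRect((q[:,:2]*1e3).astype(np.float32)),len(q))
    q=P[band(.177,.003)&S&near((.54,-.2),.2)]; print('bar',cv2.minAreaRect((q[:,:2]*1e3).astype(np.float32)),len(q))
E
```

```text
med 0 hub (0.5021, -0.1061, 'diam', 0.0409, 86) face (0.5002, -0.104, 'diam', 0.0913, 229)
med 1 hub (0.4993, -0.1053, 'diam', 0.0386, 69) face (0.5005, -0.105, 'diam', 0.0936, 234)
thin 0 hub (0.6184, -0.1308, 'diam', 0.0382, 55) face (0.6176, -0.1316, 'diam', 0.0911, 260)
thin 1 hub (0.6148, -0.1307, 'diam', 0.0398, 58) face (0.6122, -0.13, 'diam', 0.0911, 217)
large 0 hub (0.4636, -0.2622, 'diam', 0.0382, 110) face (0.462, -0.26, 'diam', 0.1059, 701)
large 1 hub (0.4617, -0.2596, 'diam', 0.0422, 91) face (0.4619, -0.2583, 'diam', 0.108, 512)
small 0 hub (0.5853, -0.289, 'diam', 0.0377, 140) face (0.5843, -0.287, 'diam', 0.0737, 300)
small 1 hub (0.58, -0.2874, 'diam', 0.0372, 82) face (0.5816, -0.2863, 'diam', 0.0744, 199)
0 drive face (0.5947, 0.1049, 'diam', 0.0894, 107) flange (0.5934, 0.0965, 'diam', 0.0679, 68)
 face ext [0.551 0.061 0.094 0.635 0.148 0.098]
spigot (0.6101, 0.2719, 'diam', 0.0397, 30) seat (0.6083, 0.2727, 'diam', 0.0876, 148)
fixed wing ((597.1640014648438, 104.23152160644531), (16.00210189819336, 52.707916259765625), 89.40493774414062) 60
cap wing ((490.463
[... 605 characters left out ...]
8 0.098]
spigot (0.6013, 0.274, 'diam', 0.0301, 16) seat (0.5874, 0.2807, 'diam', 0.0566, 21)
fixed wing ((590.9962158203125, 105.68550872802734), (17.832094192504883, 49.65121841430664), 75.00089263916016) 22
cap wing ((485.75616455078125, 141.52536010742188), (10.815552711486816, 47.28160095214844), 78.02165222167969) 23
cap flange (0.4869, 0.1396, 'diam', 0.066, 23)
rail ((674.1560668945312, 182.51016235351562), (302.1479187011719, 14.475728988647461), 85.18061065673828) 116
deck ((566.899658203125, 194.10736083984375), (297.85760498046875, 225.4351348876953), 86.24806213378906) 396
bar ((538.7686157226562, -193.8020782470703), (52.43760681152344, 256.1527404785156), 77.5225601196289) 331
```

Drum heights and diameters: medium is 92 across with its hub top at 80 mm (0.501,-0.1055), and thin has its hub top at 64 mm. The drive drum's face is about 92 across at z 96, so medium is the one to take. Next I'll plan the move to a point above it and check with a wrist crop.

```bash
cat > plan.py <<'E'
from h import *
import sys
def plan(tgt,yaw,v=.05,w=9.5,grip=1,st=None):
    """yaw = world angle (deg) of tool x; tool assumed down"""
    st=st or env.state(); M=R.from_quat(st['tcp_rot']).as_matrix(); p=np.array(st['position'])
    y0=np.degrees(np.arctan2(M[1,0],M[0,0])); dy=(yaw-y0+180)%360-180; d=np.array(tgt)-p
    n=int(np.ceil(max(np.linalg.norm(d)/v,abs(dy)/w,1))); print('at',np.round(p,4),'yaw',round(y0,2),'turn tool',round(-dy,2),'n',n,'tilt z',np.round(M[:,2],4))
    for i in range(n):
        a=np.radians(y0+dy*i/n); tx=np.array([np.cos(a),np.sin(a),0]); ty=np.array([np.sin(a),-np.cos(a),0]); s=d/n
        print([float(round(x,4)) for x in (s@tx,s@ty,-s[2])]+[float(round(-dy/n,2)),grip])
E
python3 -c "
from plan import *
plan([.501,-.1055,.25],77.6,.058)"
```

```text
at [0.2785 0.5873 0.2147] yaw 154.63 turn tool 77.03 n 13 tilt z [ 0.  0. -1.]
[-0.0383, -0.0408, -0.0027, 5.93, 1]
[-0.0423, -0.0366, -0.0027, 5.93, 1]
[-0.0459, -0.0321, -0.0027, 5.93, 1]
[-0.0489, -0.0272, -0.0027, 5.93, 1]
[-0.0515, -0.022, -0.0027, 5.93, 1]
[-0.0535, -0.0166, -0.0027, 5.93, 1]
[-0.0549, -0.0109, -0.0027, 5.93, 1]
[-0.0557, -0.0052, -0.0027, 5.93, 1]
[-0.056, 0.0006, -0.0027, 5.93, 1]
[-0.0556, 0.0063, -0.0027, 5.93, 1]
[-0.0547, 0.012, -0.0027, 5.93, 1]
[-0.0531, 0.0176, -0.0027, 5.93, 1]
[-0.051, 0.023, -0.0027, 5.93, 1]
```

Request:
apply_moves(increments=[[-0.038, -0.041, -0.003, 6, 1], [-0.042, -0.037, -0.003, 6, 1], [-0.046, -0.032, -0.003, 6, 1], [-0.049, -0.027, -0.003, 6, 1], [-0.0515, -0.022, -0.003, 6, 1], [-0.0535, -0.0165, -0.003, 6, 1], [-0.055, -0.011, -0.003, 6, 1], [-0.0555, -0.005, -0.003, 6, 1], [-0.056, 0.0005, -0.003, 6, 1], [-0.0555, 0.0065, -0.003, 6, 1], [-0.0545, 0.012, -0.003, 6, 1], [-0.053, 0.0175, -0.003, 6, 1]])

```text
time_s: 2.95
position: [0.4792, -0.0551, 0.2512]
tcp_rot: [0.752, 0.659, 0.0, 0.0]
wrist_force: [0.2, 0.1, 0.3]
width: 0.095
finger_force: 0.0
```

Request:
apply_moves(increments=[[-0.04, 0.015, 0, 3, 1], [0, 0, 0, 2, 1], [0, 0, 0, 0, 1]])

```text
time_s: 3.32
position: [0.4885, -0.0945, 0.2506]
tcp_rot: [0.779, 0.627, 0.0, -0.0]
wrist_force: [0.3, -0.6, -1.0]
width: 0.0954
finger_force: 0.0
```

```bash
python3 - <<'E'
from plan import *
plan([.501,-.1055,.25],77.6)
C=cam('wrist'); im,d=optics.snapshot('wrist'); np.savez('w1.npz',im=im,d=d)
P=cloud(C,d); z=P[...,2]
for t in('drum_medium','drum_thin'):print(t,nets.tip_of(t,'wrist')[:3])
for nm,zz,c in(('hub',.080,(.501,-.1055)),('face',.058,(.501,-.1055))):
    m=(abs(z-zz)<.0025)&(np.hypot(P[...,0]-c[0],P[...,1]-c[1])<(.03 if nm=='hub' else .06)); q=P[m]; print(nm,len(q),cv2.minEnclosingCircle(q[:,:2].astype(np.float32)) if len(q) else '')
print(proj(C,[[.501,-.1055,.08]]))
save('w1.png',im)
E
```

```text
at [ 0.4885 -0.0945  0.2506] yaw 77.63 turn tool 0.03 n 1 tilt z [-3.e-04  5.e-04 -1.e+00]
[-0.0081, 0.0146, 0.0006, 0.03, 1]
drum_medium [{'point': [257.8, 172.7], 'confidence': 0.62}]
drum_thin [{'point': [356.9, 171.0], 'confidence': 0.69}]
hub 934 ((0.49920299649238586, -0.10354828089475632), 0.019192364066839218)
face 3670 ((0.49909698963165283, -0.1037495955824852), 0.04426811635494232)
[[263.95996217 186.11421091]]
```

View pics/w1.png

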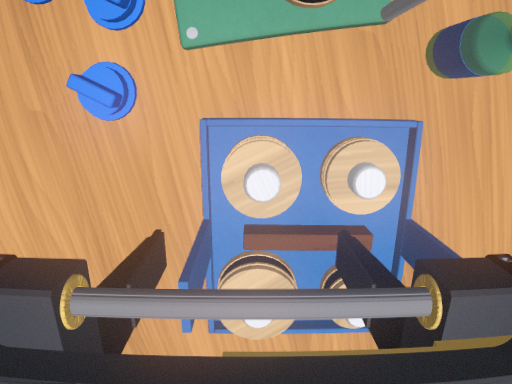

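The wrist view shows the medium drum at (262,183) (taller hub, wide face) and the thin one at (370,181). The tote is aligned with the fingers. I'll centre and descend, stopping first at z of about 0.10.

Request:
apply_moves(increments=[[-0.007, 0.0128, 0.03, 0, 1], [0, 0, 0.05, 0, 1], [0, 0, 0.05, 0, 1], [0, 0, 0.02, 0, 1], [0, 0, 0, 0, 1], [0, 0, 0, 0, 1]])

```text
time_s: 4.22
position: [0.5007, -0.1041, 0.1022]
tcp_rot: [0.779, 0.627, 0.001, 0.001]
wrist_force: [-0.3, -0.1, -0.5]
width: 0.0954
finger_force: 0.0
```

```bash
python3 - <<'E'
from plan import *
plan([.4995,-.104,.063],77.6)
C=cam('wrist'); im,d=optics.snapshot('wrist')
P=cloud(C,d); z=P[...,2]
for zz,r in((.080,.03),(.058,.06)):
    m=(abs(z-zz)<.0025)&(np.hypot(P[...,0]-.5,P[...,1]+.104)<r); q=P[m]; print(len(q),cv2.minEnclosingCircle(q[:,:2].astype(np.float32)) if len(q) else '', np.median(q[:,2]) if len(q) else '')
E
```

```text
at [ 0.5007 -0.1041  0.1022] yaw 77.7 turn tool 0.1 n 1 tilt z [ 2.3e-03 -7.0e-04 -1.0e+00]
[-0.0001, -0.0012, 0.0392, 0.1, 1]
2574 ((0.49899494647979736, -0.10338560491800308), 0.01961882784962654) 0.07981340369393876
9224 ((0.49894464015960693, -0.10416309535503387), 0.04453885555267334) 0.05796867975064576
```

Request:
apply_moves(increments=[[0, -0.0015, 0.03, 0, 1], [0, 0, 0.0095, 0, 1], [0, 0, 0, 0, 1], [0, 0, 0, 0, 0.3], [0, 0, 0, 0, 0.3], [0, 0, 0, 0, 0.3], [0, 0, 0, 0, 0.3], [0, 0, 0, 0, 0.3], [0, 0, 0, 0, 0.3]])

```text
time_s: 5.4
position: [0.4982, -0.1041, 0.0611]
tcp_rot: [0.779, 0.627, -0.0, -0.0]
wrist_force: [-1.0, 0.6, -0.1]
width: 0.0407
finger_force: 0.3
```

Request:
apply_moves(increments=[[0, 0, 0, 0, 0], [0, 0, 0, 0, 0], [0, 0, 0, 0, 0], [0, 0, -0.004, 0, 0], [0, 0, -0.006, 0, 0], [0, 0, 0, 0, 0]])

```text
time_s: 6.15
position: [0.4987, -0.1042, 0.0719]
tcp_rot: [0.779, 0.627, 0.0, 0.001]
wrist_force: [-0.4, -0.6, -2.0]
width: 0.0393
finger_force: 30.0
```

Request:
apply_moves(increments=[[0, 0, -0.03, 0, 0], [0, 0, -0.04, 0, 0], [0, 0, -0.04, 0, 0], [0, 0, -0.04, 0, 0], [0, 0, -0.018, 0, 0], [0, 0, 0, 0, 0]])

```text
time_s: 6.9
position: [0.4988, -0.1043, 0.2401]
tcp_rot: [0.779, 0.627, 0.001, 0.001]
wrist_force: [-0.3, -0.6, -2.0]
width: 0.0392
finger_force: 30.0
```

```bash
cat > hand.py <<'E'
from plan import *
def inhand(z0,r=.06,t=.003,name=None):
    st=env.state(); C=cam('wrist',st); im,d=optics.snapshot('wrist'); P=cloud(C,d)
    if name: save(name,im)
    M=R.from_quat(st['tcp_rot']).as_matrix(); T=(P-st['position'])@M
    m=(abs(T[...,2]-z0)<t)&(np.hypot(T[...,0],T[...,1])<r)
    return T,m,im
E
python3 - <<'E'
from hand import *
T,m,im=inhand(-.003,.06,.02)
k=(np.hypot(T[...,0],T[...,1])<.06)&(T[...,0]>.022)&(abs(T[...,2])<.015)
print(np.median(T[k],0), k.sum())
z=np.median(T[k][:,2]); k=(np.hypot(T[...,0],T[...,1])<.07)&(abs(T[...,2]-z)<.003); q=T[k]; print(cv2.minEnclosingCircle(q[:,:2].astype(np.float32)),q[:,0].max(),q[:,1].min(),q[:,1].max())
# tilt of face
A=np.c_[q[:,:2],np.ones(len(q))]; print(np.degrees(np.linalg.lstsq(A,q[:,2],rcond=None)[0][:2]))
# idle spindle
plan([.6085,.2744,.235],175.6,.05,9.5,0)
E
```

```text
[0.03229386 0.00018416 0.0033465 ] 5051
((0.0004567682626657188, 0.0006738171796314418), 0.04419581964612007) 0.04421718459270579 -0.0431151224465322 0.04476943801220997
[ 0.10678958 -0.02972298]
at [ 0.4979 -0.104   0.2382] yaw 77.63 turn tool -97.97 n 11 tilt z [-9.e-04  3.e-04 -1.e+00]
[0.0358, 0.0025, 0.0003, -8.91, 0]
[0.0349, 0.008, 0.0003, -8.91, 0]
[0.0333, 0.0133, 0.0003, -8.91, 0]
[0.0308, 0.0183, 0.0003, -8.91, 0]
[0.0276, 0.0228, 0.0003, -8.91, 0]
[0.0238, 0.0268, 0.0003, -8.91, 0]
[0.0193, 0.0302, 0.0003, -8.91, 0]
[0.0144, 0.0328, 0.0003, -8.91, 0]
[0.0092, 0.0346, 0.0003, -8.91, 0]
[0.0037, 0.0357, 0.0003, -8.91, 0]
[-0.0019, 0.0358, 0.0003, -8.91, 0]
```

Request:
apply_moves(increments=[[0.05, 0.005, -0.01, 0, 0], [0.05, 0.0, -0.01, 0, 0], [0.05, -0.007, 0, 0, 0], [0.05, -0.007, 0, 0, 0], [0.05, -0.007, 0, 0, 0], [0.02, -0.007, 0, 0, 0], [0, 0, 0, 0, 0], [0, 0, 0, 0, 0]])

```text
time_s: 7.95
position: [0.533, 0.1639, 0.2573]
tcp_rot: [0.779, 0.627, -0.001, -0.0]
wrist_force: [-0.2, -0.2, -1.8]
width: 0.0392
finger_force: 30.0
```

```bash
python3 - <<'E'
from plan import *
st=env.state(); C=cam('wrist',st); im,d=optics.snapshot('wrist'); P=cloud(C,d); save('w2.png',im); np.savez('w2.npz',im=im,d=d,pos=st['position'],q=st['tcp_rot'])
print(nets.tip_of('idle_seat','wrist'),nets.tip_of('end_cap','wrist')[:2])
for zz,r,t in((.056,.035,.002),(.046,.055,.0025)):
    m=(abs(P[...,2]-zz)<t)&(np.hypot(P[...,0]-.6085,P[...,1]-.2744)<r); q=P[m]; print(len(q),cv2.minEnclosingCircle(q[:,:2].astype(np.float32)),np.median(q[:,2]), q.min(0),q.max(0))
print(proj(C,[[.6085,.2744,.046]]))
q=P[(abs(P[...,2]-.198)<.003)&(P[...,0]>.6)]; print('rail',len(q), cv2.minAreaRect((q[:,:2]*1e3).astype(np.float32)) if len(q)>5 else 0)
plan([.6085,.2744,.24],175.6,.05,9.5,0)
E
```

```text
[{'point': [298.3, 55.0], 'confidence': 0.9}] [{'point': [71.2, 183.5], 'confidence': 0.95}, {'point': [143.1, 207.6], 'confidence': 0.64}]
1165 ((0.6080572605133057, 0.27517977356910706), 0.021417414769530296) 0.056004454005264936 [0.58680929 0.25501003 0.05400189] [0.62914269 0.29570702 0.05796866]
3579 ((0.6056814193725586, 0.2696407437324524), 0.047824472188949585) 0.04609681179833752 [0.5660929  0.22303734 0.04355142] [0.65006996 0.31705903 0.04847107]
[[297.2898988  56.7341362]]
rail 4745 ((676.00146484375, 158.47503662109375), (243.57699584960938, 14.850357055664062), 85.79671478271484)
at [0.5336 0.1635 0.2586] yaw 77.55 turn tool -98.05 n 11 tilt z [-7.e-04 -4.e-04 -1.e+00]
[0.0113, 0.0045, 0.0017, -8.91, 0]
[0.0105, 0.0062, 0.0017, -8.91, 0]
[0.0094, 0.0077, 0.0017, -8.91, 0]
[0.0081, 0.0091, 0.0017, -8.91, 0]
[0.0066, 0.0102, 0.0017, -8.91, 0]
[0.0049, 0.0111, 0.0017, -8.91, 0]
[0.0031, 0.0118, 0.0017, -8.91, 0]
[0.0013, 0.0121, 0.0017, -8.91, 0]
[-0.0006, 0.0122, 0.0017, -8.91, 0]
[-0.0025, 0.0119, 0.0017, -8.91, 0]
[-0.0043, 0.0114, 0.0017, -8.91, 0]
```

View pics/w2.png

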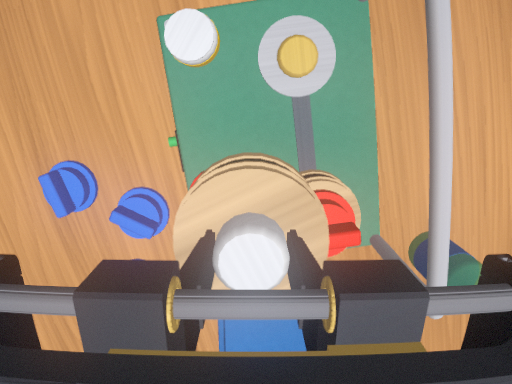

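The spigot shows at (298,57), measured at (0.608,0.275), which agrees with the sander geometry. Next I'll turn and move over it.

Request:
apply_moves(increments=[[0.0113, 0.0045, 0, -8.9, 0], [0.0105, 0.006, 0, -8.9, 0], [0.0095, 0.0075, 0, -8.9, 0], [0.008, 0.009, 0, -8.9, 0], [0.0066, 0.0102, 0, -8.9, 0], [0.005, 0.0111, 0, -8.9, 0], [0.003, 0.0118, 0, -8.9, 0], [0.0013, 0.0121, 0, -8.9, 0], [-0.0006, 0.0122, 0, -8.9, 0], [-0.0025, 0.0119, 0, -8.9, 0], [-0.0043, 0.0114, 0, -9, 0], [0, 0, 0, 0, 0]])

```text
time_s: 9.6
position: [0.6085, 0.275, 0.2589]
tcp_rot: [0.039, 0.999, -0.0, -0.0]
wrist_force: [-0.0, 0.0, -1.9]
width: 0.0394
finger_force: 30.0
```

```bash
python3 - <<'E'
from hand import *
plan([.608,.2748,.115],175.6,.05,9.5,0)
T,m,im=inhand(.0033)
q=T[m]; print(cv2.minEnclosingCircle(q[:,:2].astype(np.float32)),len(q))
E
```

```text
at [0.6085 0.275  0.2589] yaw 175.49 turn tool -0.11 n 3 tilt z [-3.e-04 -2.e-04 -1.e+00]
[0.0001, -0.0001, 0.048, -0.04, 0]
[0.0001, -0.0001, 0.048, -0.04, 0]
[0.0001, -0.0001, 0.048, -0.04, 0]
((0.0009593017748557031, -0.00034888178925029933), 0.04419991001486778) 8308
```

Request:
apply_moves(increments=[[0.0003, 0, 0.05, 0, 0], [0, 0, 0.05, 0, 0], [0, 0, 0.035, 0, 0], [0, 0, 0.006, 0, 0], [0, 0, 0, 0, 0], [0, 0, 0, 0, 0]])

```text
time_s: 10.4
position: [0.6093, 0.276, 0.1211]
tcp_rot: [0.038, 0.999, 0.001, 0.002]
wrist_force: [0.4, 0.4, -2.3]
width: 0.0391
finger_force: 30.0
```

```bash
python3 - <<'E'
from hand import *
im,d=optics.snapshot('scene'); C=cam('scene')
o=proj(C,[[.608,.275,.06]])[0]; x,y=int(o[0]),int(o[1]); save('s1.png',cv2.resize(im[y-70:y+50,x-80:x+80],(800,600)))
s=env.state(); print(s['position'],s['wrist_force'])
E
```

```text
[0.60926455 0.27598517 0.12104823] [-0.38399039 -0.28228    -2.01786122]
```

View pics/s1.png

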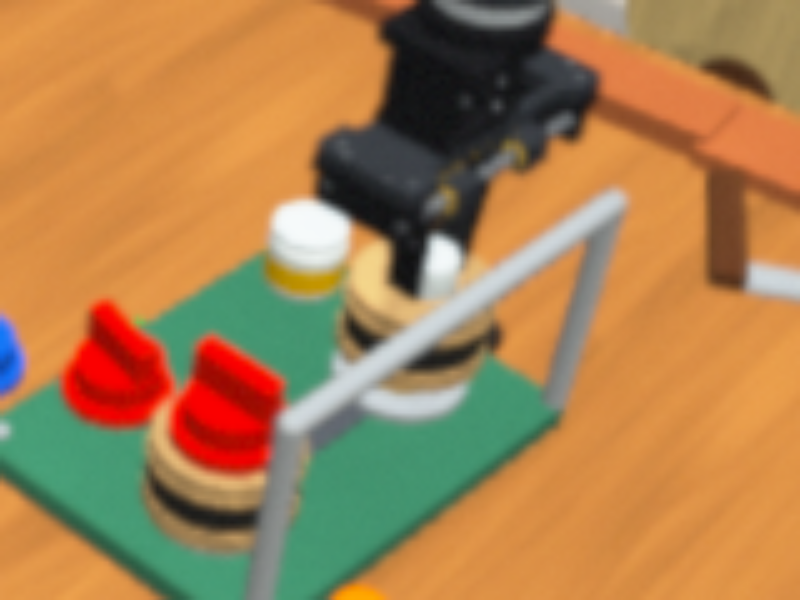

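The drum is hanging over the seat disc and clear of the rail. I'll correct about 0.7 mm and lower it in small steps.

Request:
apply_moves(increments=[[0.0007, -0.0007, 0.006, 0, 0], [0, 0, 0.004, 0, 0], [0, 0, 0.003, 0, 0], [0, 0, 0, 0, 0]])

```text
time_s: 10.95
position: [0.6066, 0.2748, 0.1045]
tcp_rot: [0.038, 0.999, -0.0, -0.0]
wrist_force: [-0.6, -0.4, -2.2]
width: 0.039
finger_force: 30.0
```

Request:
apply_moves(increments=[[0, 0, 0.003, 0, 0], [0, 0, 0.002, 0, 0], [0, 0, 0, 0, 0]])

```text
time_s: 11.32
position: [0.6068, 0.2748, 0.0998]
tcp_rot: [0.038, 0.999, -0.0, -0.0]
wrist_force: [0.3, -1.4, -2.5]
width: 0.0391
finger_force: 30.0
```

Request:
apply_moves(increments=[[0, 0, 0.001, 0, 0], [0, 0, 0.001, 0, 0], [0, 0, 0, 0, 0]])

```text
time_s: 11.7
position: [0.6076, 0.2749, 0.0992]
tcp_rot: [0.038, 0.999, 0.0, 0.001]
wrist_force: [0.5, -1.0, 1.8]
width: 0.0395
finger_force: 30.0
```

Request:
apply_moves(increments=[[0, 0, 0.001, 0, 0], [0, 0, 0, 0, 0]])

```text
time_s: 11.95
position: [0.6076, 0.2749, 0.0991]
tcp_rot: [0.038, 0.999, 0.0, 0.001]
wrist_force: [-0.9, -2.2, 7.0]
width: 0.0392
finger_force: 30.0
```

```bash
python3 - <<'E'
from hand import *
for i in range(3):
    s=env.state(); print(np.round(s['position'],4),np.round(s['wrist_force'],1)); 
    C=cam('wrist'); im,d=optics.snapshot('wrist'); P=cloud(C,d).reshape(-1,3)
    m=(abs(P[:,2]-.096)<.006)&(np.hypot(P[:,0]-.608,P[:,1]-.275)<.05); q=P[m]; q=q[abs(q[:,2]-np.median(q[:,2]))<.003]
    print(np.median(q[:,2]),np.linalg.lstsq(np.c_[q[:,:2]-[.608,.275],np.ones(len(q))],q[:,2],rcond=None)[0], cv2.minEnclosingCircle(q[:,:2].astype(np.float32)))
E
```

```text
[0.6076 0.2749 0.0991] [-0.9 -2.2  7. ]
0.09610372347616539 [4.68163960e-03 5.26485535e-05 9.61953932e-02] ((0.606342077255249, 0.27461910247802734), 0.04415878653526306)
[0.6077 0.2749 0.0991] [-2.5 -1.6  6.4]
0.096098508846717 [0.00366758 0.00033549 0.09616526] ((0.6068601012229919, 0.2744273245334625), 0.044123198837041855)
[0.6076 0.2749 0.0991] [-1.4 -1.9  6.7]
0.09609982814670724 [0.00409316 0.0001651  0.09618062] ((0.6071258783340454, 0.27437421679496765), 0.04422769695520401)
```

The drum is home: its face is at z 0.0961, flat, with about 7 N of contact. I'll release and rise.

Request:
apply_moves(increments=[[0, 0, 0, 0, 0.7], [0, 0, 0, 0, 0.7], [0, 0, 0, 0, 0.7], [0, 0, -0.01, 0, 0.7], [0, 0, -0.03, 0, 1], [0, 0, -0.04, 0, 1], [0, 0, -0.04, 0, 1], [0, 0, -0.01, 0, 1], [0, 0, 0, 0, 1]])

```text
time_s: 13.22
position: [0.6071, 0.275, 0.2275]
tcp_rot: [0.038, 0.999, 0.0, 0.0]
wrist_force: [0.3, -0.4, -0.2]
width: 0.0948
finger_force: 0.0
```

```bash
python3 - <<'E'
from hand import *
st=env.state(); C=cam('wrist',st); im,d=optics.snapshot('wrist'); P=cloud(C,d)
print(np.round(st['position'],4),st['width'])
for nm,zz,r in(('face',.096,.06),('hub',.118,.03)):
    m=(abs(P[...,2]-zz)<.0025)&(np.hypot(P[...,0]-.608,P[...,1]-.275)<r); q=P[m]; print(nm,len(q),cv2.minEnclosingCircle(q[:,:2].astype(np.float32)),np.median(q[:,2]),np.linalg.lstsq(np.c_[q[:,:2]-[.608,.275],np.ones(len(q))],q[:,2],rcond=None)[0][:2])
print(nets.tip_of('end_cap','wrist')[:3])
c=im.astype(int); red=(c[...,0]>120)&(c[...,1]<70)&(c[...,2]<70)
for zz,nm in((.094,'wing'),(.05,'flange')):
    m=red&(abs(P[...,2]-zz)<.003)&(np.hypot(P[...,0]-.489,P[...,1]-.139)<.06); q=P[m]; print(nm,len(q)); 
    if len(q)>5: print(cv2.minAreaRect((q[:,:2]*1e3).astype(np.float32)),cv2.minEnclosingCircle(q[:,:2].astype(np.float32)))
save('w3.png',im)
plan([.54,.14,.22],166,.05)
E
```

```text
[0.6071 0.275  0.2275] 0.0948039824052855
face 5179 ((0.6072436571121216, 0.27415981888771057), 0.04428255185484886) 0.09607981614204697 [1.61098164e-03 7.90591404e-06]
hub 1360 ((0.6067273616790771, 0.2741694450378418), 0.019186215475201607) 0.11789350459103928 [ 0.00865686 -0.00258861]
[{'point': [114.6, 73.1], 'confidence': 0.88}]
wing 972
((488.75823974609375, 141.7437744140625), (16.69649887084961, 54.60707473754883), 72.74311828613281) ((0.4887310862541199, 0.14233717322349548), 0.027685828506946564)
flange 512
((491.6160888671875, 152.6472625732422), (46.633243560791016, 67.4311294555664), 72.4748764038086) ((0.48897188901901245, 0.14236755669116974), 0.034403227269649506)
at [0.606  0.2746 0.2248] yaw 175.63 turn tool 9.63 n 3 tilt z [-0.0032 -0.0012 -1.    ]
[0.0185, -0.0464, 0.0016, 3.21, 1]
[0.0159, -0.0474, 0.0016, 3.21, 1]
[0.0132, -0.0482, 0.0016, 3.21, 1]
```

```bash
python3 -c "
from plan import *
plan([.4888,.142,.15],162.7,.05)"
```

```text
at [0.606  0.2746 0.2248] yaw 175.63 turn tool 12.93 n 4 tilt z [-0.0032 -0.0012 -1.    ]
[0.0267, -0.0353, 0.0187, 3.23, 1]
[0.0247, -0.0367, 0.0187, 3.23, 1]
[0.0226, -0.0381, 0.0187, 3.23, 1]
[0.0204, -0.0393, 0.0187, 3.23, 1]
```

Request:
apply_moves(increments=[[0.0267, -0.0355, 0, 3.2, 1], [0.0247, -0.0367, 0, 3.2, 1], [0.0226, -0.038, 0, 3.2, 1], [0.0204, -0.0393, 0.025, 3.3, 1], [0, 0, 0.045, 0, 1], [0, 0, 0, 0, 1], [0, 0, 0, 0, 1]])

```text
time_s: 14.2
position: [0.49, 0.1423, 0.1574]
tcp_rot: [0.15, 0.989, -0.0, -0.0]
wrist_force: [0.7, 0.2, 0.5]
width: 0.0952
finger_force: 0.0
```

```bash
python3 - <<'E'
from hand import *
st=env.state(); C=cam('wrist',st); im,d=optics.snapshot('wrist'); P=cloud(C,d)
c=im.astype(int); red=(c[...,0]>100)&(c[...,1]<70)&(c[...,2]<70)
M=R.from_quat(st['tcp_rot']).as_matrix(); 
for zz,nm in((.094,'wing'),(.05,'flange')):
    m=red&(abs(P[...,2]-zz)<.003)&(np.hypot(P[...,0]-.489,P[...,1]-.142)<.06); q=P[m]; print(nm,len(q)); 
    if len(q)>5:
        r=cv2.minAreaRect((q[:,:2]*1e3).astype(np.float32)); print(r,(np.r_[np.array(r[0])/1e3,.094]-st['position'])@M,np.median(q[:,2]))
plan([.4888,.142,.071],162.7,.05)
E
```

```text
wing 314
((487.25958251953125, 141.83816528320312), (15.567131996154785, 54.30664825439453), 72.2280502319336) [ 0.00243562 -0.00124996  0.06338819] 0.09289998211088969
flange 51
((468.13623046875, 158.84202575683594), (57.46198272705078, 15.869596481323242), 48.75022888183594) [0.0257419  0.00931655 0.06339888] 0.04960554521995497
at [0.4907 0.1425 0.1584] yaw 162.76 turn tool 0.06 n 2 tilt z [ 1.4e-03  3.0e-04 -1.0e+00]
[0.0009, -0.0005, 0.0437, 0.03, 1]
[0.0009, -0.0005, 0.0437, 0.03, 1]
```

Request:
apply_moves(increments=[[0.002, -0.001, 0.045, 0.5, 1], [0, 0, 0.03, 0, 1], [0, 0, 0.01, 0, 1], [0, 0, 0, 0, 1], [0, 0, 0, 0, 1]])

```text
time_s: 14.88
position: [0.4891, 0.1421, 0.0742]
tcp_rot: [0.154, 0.988, 0.001, 0.002]
wrist_force: [-0.1, 0.1, 0.1]
width: 0.0952
finger_force: 0.0
```

Request:
apply_moves(increments=[[0, 0, 0.0025, 0, 0.3], [0, 0, 0, 0, 0.3], [0, 0, 0, 0, 0.3], [0, 0, 0, 0, 0.3], [0, 0, 0, 0, 0.3], [0, 0, 0, 0, 0.1], [0, 0, 0, 0, 0.1], [0, 0, 0, 0, 0.1], [0, 0, 0, 0, 0], [0, 0, 0, 0, 0], [0, 0, 0, 0, 0]])

```text
time_s: 16.25
position: [0.4875, 0.1418, 0.0696]
tcp_rot: [0.154, 0.988, 0.0, -0.0]
wrist_force: [0.9, 0.6, 0.2]
width: 0.0161
finger_force: 30.0
```

Request:
apply_moves(increments=[[0, 0, 0, 0, 0], [0, 0, -0.005, 0, 0], [0, 0, -0.015, 0, 0], [0, 0, -0.04, 0, 0], [0, 0, -0.045, 0, 0], [0, 0, -0.035, 0, 0], [0, 0, 0, 0, 0], [0, 0, 0, 0, 0]])

```text
time_s: 17.25
position: [0.487, 0.1416, 0.2089]
tcp_rot: [0.154, 0.988, -0.0, -0.001]
wrist_force: [-0.5, -0.2, -1.1]
width: 0.0154
finger_force: 30.0
```

```bash
python3 - <<'E'
from hand import *
st=env.state(); print(st['width'],st['finger_force'],st['wrist_force'])
T,m,im=inhand(0,.06,.1,'w4.png')
c=im.astype(int); red=(c[...,0]>90)&(c[...,1]<70)&(c[...,2]<70)&(np.hypot(T[...,0],T[...,1])<.06)
h,e=np.histogram(T[red][:,2],np.arange(-.04,.06,.002)); print([(round(float(a),3),int(b)) for a,b in zip(e,h) if b>30])
np.savez('w4.npz',T=T,im=im)
plan([.607,.2745,.225],175.6,.05,9.5,0)
E
```

```text
0.015448286858503272 29.99967724084854 [-0.4678654  -0.22685982 -1.07850931]
[(-0.04, 72), (-0.038, 81), (-0.036, 102), (-0.034, 103), (-0.032, 82), (-0.03, 85), (-0.028, 80), (-0.026, 565), (-0.024, 654), (-0.022, 185), (-0.02, 90), (-0.018, 89), (-0.016, 85), (-0.014, 75), (-0.012, 74), (-0.01, 63), (-0.008, 57), (-0.006, 50), (-0.004, 45), (-0.002, 39), (0.0, 111), (0.002, 118), (0.004, 48), (0.006, 70), (0.008, 76), (0.01, 81), (0.012, 71), (0.014, 66), (0.016, 57), (0.02, 110), (0.022, 49)]
at [0.4865 0.1415 0.208 ] yaw 162.23 turn tool -13.37 n 4 tilt z [-2.8e-03 -5.0e-04 -1.0e+00]
[-0.0185, 0.0409, -0.0043, -3.34, 0]
[-0.0209, 0.0397, -0.0043, -3.34, 0]
[-0.0232, 0.0384, -0.0043, -3.34, 0]
[-0.0254, 0.037, -0.0043, -3.34, 0]
```

View pics/w4.png

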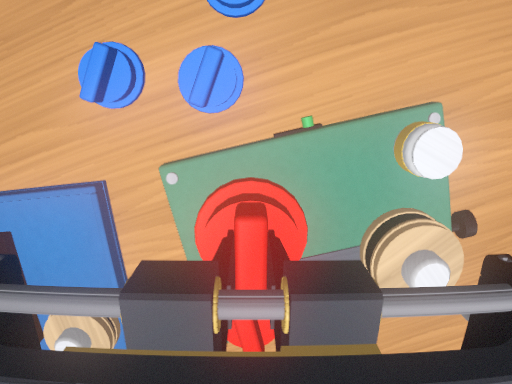

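The cap is held by its wing at (251,240), upright. Next I'll fit its in-hand offset from the flange arc.

```bash
python3 - <<'E'
from hand import *
from scipy.optimize import least_squares
z=np.load('w4.npz'); T=z['T']; c=z['im'].astype(int)
red=(c[...,0]>90)&(c[...,1]<70)&(c[...,2]<70)
q=T[red&(np.hypot(T[...,0],T[...,1])<.06)]
w=q[abs(q[:,2]+.0245)<.003]; print('wing',w[:,0].min(),w[:,0].max(),w[:,1].min(),w[:,1].max(),np.median(w[:,2]))
f=q[(q[:,2]>.0175)&(q[:,2]<.0245)&(q[:,0]>0)]; print(len(f),np.median(f[:,2]))
# outer edge by angle
a=np.degrees(np.arctan2(f[:,1],f[:,0])); r=np.hypot(f[:,0],f[:,1]); E=[]
for b in range(-80,80,5):
    k=(a>=b)&(a<b+5)
    if k.sum()>3: E.append(f[k][np.argmax(r[k])][:2])
E=np.array(E); s=least_squares(lambda p:np.hypot(E[:,0]-p[0],E[:,1]-p[1])-.035,[0,0],loss='soft_l1',f_scale=.001); print(s.x,len(E),np.abs(s.fun).mean())
s=least_squares(lambda p:np.hypot(E[:,0]-p[0],E[:,1]-p[1])-p[2],[0,0,.035],loss='soft_l1',f_scale=.001); print(s.x)
E
```

```text
wing -0.011797696571987459 0.02749581945451114 -0.016692609326729006 0.015435457378354802 -0.023926116914748278
206 0.02125839767835893
[-0.00098967 -0.0006863 ] 21 0.00014078310238214853
[-0.000183   -0.00056046  0.03427823]
```

Request:
apply_moves(increments=[[-0.0185, 0.0409, -0.004, -3.3, 0], [-0.0209, 0.0397, -0.004, -3.3, 0], [-0.0232, 0.0384, -0.004, -3.4, 0], [-0.0254, 0.037, -0.004, -3.4, 0], [0, 0, 0, 0, 0], [0, 0, 0, 0, 0]])

```text
time_s: 18.05
position: [0.607, 0.274, 0.2233]
tcp_rot: [0.038, 0.999, -0.001, -0.002]
wrist_force: [0.2, 0.0, -2.1]
width: 0.0161
finger_force: 30.0
```

```bash
python3 - <<'E'
from hand import *
for i in range(3):
    plan([.607,.2746,.155],175.6,.1,9.5,0); T,m,im=inhand(0)
st=env.state(); C=cam('wrist',st); im,d=optics.snapshot('wrist'); P=cloud(C,d)
c=im.astype(int); wood=(c[...,0]>c[...,2]+25)&(c[...,1]>80)
m=(abs(P[...,2]-.096)<.003)&(np.hypot(P[...,0]-.607,P[...,1]-.2745)<.055); q=P[m]
from scipy.optimize import least_squares
a=np.degrees(np.arctan2(q[:,1]-.2745,q[:,0]-.607)); r=np.hypot(q[:,0]-.607,q[:,1]-.2745); E=[]
for b in range(-180,180,6):
    k=(a>=b)&(a<b+6)
    if k.sum()>3 and r[k].max()>.04: E.append(q[k][np.argmax(r[k])][:2])
E=np.array(E); print(len(q),len(E)); s=least_squares(lambda p:np.hypot(E[:,0]-p[0],E[:,1]-p[1])-.0455,[.607,.2745],loss='soft_l1',f_scale=.001); print(s.x,np.abs(s.fun).mean())
E
```

```text
at [0.607  0.274  0.2233] yaw 175.61 turn tool 0.01 n 1 tilt z [-0.0038 -0.0017 -1.    ]
[0.0001, 0.0006, 0.0683, 0.01, 0]
at [0.607  0.2738 0.224 ] yaw 175.59 turn tool -0.01 n 1 tilt z [-0.0028 -0.0013 -1.    ]
[0.0001, 0.0008, 0.069, -0.01, 0]
at [0.6072 0.2737 0.2246] yaw 175.58 turn tool -0.02 n 1 tilt z [-1.9e-03 -9.0e-04 -1.0e+00]
[0.0002, 0.0009, 0.0696, -0.02, 0]
2968 34
[0.6091869  0.27403887] 0.0007708428990499388
```

Request:
apply_moves(increments=[[0, 0.0006, 0.04, 0, 0], [0, 0, 0.025, 0, 0], [0, 0, 0.004, 0, 0], [0, 0, 0, 0, 0], [0, 0, 0, 0, 0]])

```text
time_s: 18.88
position: [0.6092, 0.2755, 0.1588]
tcp_rot: [0.038, 0.999, 0.001, 0.001]
wrist_force: [0.1, -0.3, -1.0]
width: 0.016
finger_force: 30.0
```

Request:
apply_moves(increments=[[0, 0, 0.004, 0, 0], [0, 0, 0.004, 0, 0], [0, 0, 0, 0, 0]])

```text
time_s: 19.25
position: [0.6079, 0.2752, 0.148]
tcp_rot: [0.038, 0.999, -0.0, -0.0]
wrist_force: [0.4, 0.1, -0.7]
width: 0.0154
finger_force: 30.0
```

Request:
apply_moves(increments=[[0.0006, -0.0004, 0.002, 0, 0], [0, 0, 0.003, 0, 0], [0, 0, 0, 0, 0]])

```text
time_s: 19.62
position: [0.6073, 0.2748, 0.1431]
tcp_rot: [0.038, 0.999, -0.0, -0.0]
wrist_force: [0.9, -0.3, -1.8]
width: 0.0156
finger_force: 30.0
```

Request:
apply_moves(increments=[[0, 0, 0.003, 0, 0], [0, 0, 0.003, 0, 0], [0, 0, 0, 0, 0]])

```text
time_s: 20.0
position: [0.6073, 0.2748, 0.1371]
tcp_rot: [0.038, 0.999, -0.0, -0.0]
wrist_force: [0.1, 0.4, -0.7]
width: 0.0156
finger_force: 30.0
```

Well below the hub top with no contact force, so the cap is over the hub. I'll go on down.

Request:
apply_moves(increments=[[0, 0, 0.004, 0, 0], [0, 0, 0.004, 0, 0], [0, 0, 0, 0, 0]])

```text
time_s: 20.38
position: [0.6072, 0.2747, 0.1289]
tcp_rot: [0.038, 0.999, -0.0, -0.001]
wrist_force: [-0.1, -0.5, -1.3]
width: 0.0158
finger_force: 30.0
```

Request:
apply_moves(increments=[[0, 0, 0.0015, 0, 0], [0, 0, 0.001, 0, 0], [0, 0, 0, 0, 0]])

```text
time_s: 20.75
position: [0.6076, 0.2749, 0.1271]
tcp_rot: [0.038, 0.999, -0.0, -0.0]
wrist_force: [-0.7, -1.0, -1.0]
width: 0.0161
finger_force: 30.0
```

Request:
apply_moves(increments=[[0, 0, 0.001, 0, 0], [0, 0, 0, 0, 0]])

```text
time_s: 21.0
position: [0.6075, 0.2749, 0.1261]
tcp_rot: [0.038, 0.999, -0.0, -0.0]
wrist_force: [0.0, -0.0, -1.2]
width: 0.016
finger_force: 30.0
```

Request:
apply_moves(increments=[[0, 0, 0.001, 0, 0], [0, 0, 0, 0, 0]])

```text
time_s: 21.25
position: [0.6078, 0.275, 0.1257]
tcp_rot: [0.038, 0.999, 0.0, 0.0]
wrist_force: [-0.6, 0.6, 1.3]
width: 0.0162
finger_force: 30.0
```

Request:
apply_moves(increments=[[0, 0, 0.001, 0, 0], [0, 0, 0, 0, 0], [0, 0, 0, 0, 0]])

```text
time_s: 21.62
position: [0.6078, 0.275, 0.1257]
tcp_rot: [0.038, 0.999, 0.0, 0.0]
wrist_force: [-2.3, -1.2, 5.3]
width: 0.0159
finger_force: 30.0
```

```bash
python3 - <<'E'
from hand import *
st=env.state(); C=cam('wrist',st); im,d=optics.snapshot('wrist'); P=cloud(C,d)
c=im.astype(int); red=(c[...,0]>90)&(c[...,1]<70)&(c[...,2]<70)&(np.hypot(P[...,0]-.607,P[...,1]-.275)<.05)
q=P[red]; 
for z,t in((.15,.003),(.106,.003)):
    w=q[abs(q[:,2]-z)<t]; print(z,len(w),np.median(w[:,2]) if len(w) else '')
print(st['position'],st['wrist_force'])
E
```

```text
0.15 1574 0.14969244632447692
0.106 84 0.10547211890585234
[0.60781581 0.27498677 0.1256814 ] [-2.34464347 -1.18977145  5.29690472]
```

The cap's top is at 0.1497 and its flange at 0.1055, so it's seated with about 5 N of contact. I'll release, rise and retreat.

Request:
apply_moves(increments=[[0, 0, 0, 0, 0.5], [0, 0, 0, 0, 0.5], [0, 0, 0, 0, 0.5], [0, 0, 0, 0, 0.5], [0, 0, -0.01, 0, 0.5], [0, 0, -0.03, 0, 0.5], [0, 0, -0.04, 0, 0.5], [0, 0, -0.04, 0, 0.5], [0.05, 0, -0.01, 0, 0.5], [0.05, 0, 0, 0, 0.5], [0.05, 0, 0, 0, 0.5], [0, 0, 0, 0, 0.5]])

```text
time_s: 23.18
position: [0.4555, 0.2864, 0.2544]
tcp_rot: [0.037, 0.999, -0.0, 0.0]
wrist_force: [0.2, -0.4, 0.2]
width: 0.0476
finger_force: 0.0
```

```bash
python3 - <<'E'
from hand import *
print(env.state()['wrist_force'],env.state()['position'])
for n in('scene','side'):
    C=cam(n); im,d=optics.snapshot(n); P=cloud(C,d); c=im.astype(int); red=(c[...,0]>120)&(c[...,1]<70)&(c[...,2]<70)
    for nm,ctr in(('new',(.607,.274)),('fixed',(.595,.103))):
        k=np.hypot(P[...,0]-ctr[0],P[...,1]-ctr[1])<.06
        for z in(.15,.106): 
            q=P[k&red&(abs(P[...,2]-z)<.003)]; print(n,nm,z,len(q),np.round(np.mean(q,0),4) if len(q) else '')
        q=P[k&~red&(abs(P[...,2]-.096)<.003)]; print('  face',len(q),np.median(q[:,2]) if len(q) else '')
    if n=='scene':
        o=proj(C,[[.57,.1,.06]])[0].astype(int); save('s2.png',cv2.resize(im[o[1]-100:o[1]+80,o[0]-120:o[0]+120],(800,600)))
E
```

```text
[ 0.15430737 -0.44879293  0.17417489] [0.45552942 0.28635861 0.25441595]
scene new 0.15 58 [0.6116 0.2699 0.1503]
scene new 0.106 35 [0.5984 0.2498 0.1064]
  face 103 0.09616578999095027
scene fixed 0.15 60 [0.5944 0.1032 0.1498]
scene fixed 0.106 78 [0.6006 0.0831 0.1059]
  face 121 0.09605184048283721
side new 0.15 24 [0.6062 0.2738 0.1505]
side new 0.106 30 [0.6049 0.2581 0.1067]
  face 47 0.09697956862669876
side fixed 0.15 34 [0.5913 0.1059 0.1503]
side fixed 0.106 30 [0.5871 0.0898 0.1068]
  face 99 0.09687018666559755
```

View pics/s2.png

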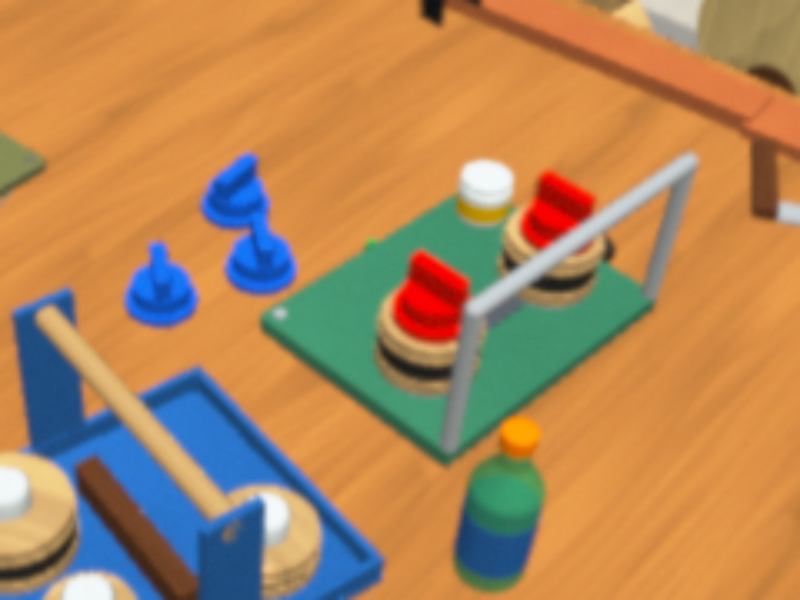

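Both sides now look alike and measure the same (cap tops 0.150, faces 0.096), and nothing else has moved. Handing in.

```bash
python3 -c "
from h import *
print(env.hand_in())"
```

```text
the job is handed in; nothing more can be done
None
```

The medium drum is seated flat on the idle spindle with the red cap flat on it, matching the drive side. Both parts are released, and the job is handed in at about 23 s; no verdict came back.

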